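Lift the top mounting bar off a sloping pile and lay it on the support stand

TASK

Take the top bar off the pile of metal parts without shifting the bar or the casting beneath it, and lay it flat on the table of the support stand, centred and lengthwise along it. The stand has been set to some height that nobody noted, so feel for its table, set the bar down gently rather than pressing or dropping it, let go, and leave everything else where it is.

Things in the scene. Friction and masses are not known exactly. Their poses are not given: they have to be found in the camera images.
- top_bar: Bar to move: plain aluminium bar 150 x 50 x 14 mm, a 15 mm hole near each end. Origin: centre of its underside; x along its length, y across, z normal to its faces, upward. 0.2 to 0.45 kg. Lies face to face crosswise on the lower bar, so slopes about 20 degrees, obliquely to its own sides. The lower bar's face runs on beside it: fingers reaching deeper than its 14 mm thickness strike that.
- lower_bar: Bar beneath, the same: plain aluminium bar 150 x 50 x 14 mm, a 15 mm hole near each end. Origin: centre of its underside; x along its length, y across, z normal to its faces, upward. Only 0.2 kg, easily shoved. Its -x end stands on the work surface and its underside leans on the casting, so its x axis climbs about 20 degrees. Must stay within a few mm.
- foot_casting: Dark steel block at the bottom of the pile, 60 (x) x 150 (y) x 32 (z) mm with two round and one oblong recess in its top, 0.9 kg, lying flat. Origin: centre of its underside. The lower bar leans on its -x top edge. Must stay where it is (a few mm at most).
- stand: Fixed stand: grey foot 110 x 110 x 12 mm, sleeve with clamp screw on -x, rod with a level steel table 75 mm (stand's x) x 170 mm (its y), 8 mm thick, centred over the foot. Origin: centre of the foot's underside on the work surface, z up. The table's top face is 65 to 110 mm above the work surface, height not reported; it yields only above about 70 N.
- filter_carton: Bystander: small white carton, 50 x 52 x 85 mm, standing; origin centre of its underside. Leave it alone.
- tape_roll: Bystander: roll of tape lying flat, 82 mm across, 18 mm high; origin centre of its underside. Leave it alone.
- jar: Bystander: white screw-cap bottle, 71 mm across, 129 mm high; origin centre of its underside. Leave it alone.
Things that resemble listed ones, but are neither listed nor needed, are in the scene too. What is shaped like the top_bar but red is not meant.

How it is judged (in metres and radians):
On the way:
1. the top bar is lifted clear of the pile (height (world z) of top_bar above 0.085 m and contact force between top_bar and lower_bar below 0.05 N and contact force between top_bar and foot_casting below 0.05 N and horizontal distance between top_bar and stand above 0.1 m), for 0.1 s.
At the end, for the whole second after the job is handed in: The top bar lies at rest flat (within 3 degrees) on the stand's table, its middle within 20 mm of the table's centre, lengthwise along it within 8.5 degrees, released; lower bar and casting within 8 mm of where they were (horizontal distance between top_bar and stand below 0.02 m and angle between the x axis of top_bar and the y axis of stand, either way round below 0.15 rad and angle between top_bar's own z axis and vertical below 0.05 rad and contact force between top_bar and stand above 0.5 N and linear speed of top_bar below 0.02 m/s and distance of each of lower_bar, foot_casting from where it was at the start of the episode below 0.008 m); the robot touches nothing.
It fails at once if the lower bar or the casting is shifted by more than 8 mm (distance of any of lower_bar, foot_casting from where it was at the start of the episode above 0.008 m).
It fails at once if the bar is pressed or dropped on the stand with more than 45 N (contact force between top_bar and stand above 45 N).
It fails at once if a bystander is shifted by more than 20 mm (distance of any of filter_carton, tape_roll, jar from where it was at the start of the episode above 0.02 m).
It also fails if it takes over 51 s, if anything falls off the work surface, if the arm or the gripper's body presses on something with over 40 N, if the wrist force passes 120 N, or if a joint passes its speed limit or range.

ROBOT

A 6-joint arm with a two-finger parallel gripper is mounted at the origin on a cart in front of the work surface, level with it; the furniture and walls round the work are solid. World frame = base frame: x ahead of the robot, y to its left, z up, the work surface at z = 0. Lengths are in m, angles in degrees, forces in N, time in s.
With the tool pointing down it reaches from about 0.35 to 0.875 m from the base axis. Payload 4.2 kg.
Tool frame: the origin (TCP) lies between the finger pads; the fingertips stand 14 mm ahead of it and the grasp point (between the pads) lies 5 mm behind it; z points along the fingers, y is the line along which they close (so a half turn about z gives the same grasp; the last joint's range is limited). The gripper opens to 87 mm and grips with 3 to 60 N. Pads are 19 mm wide; open, the fingers measure 117 mm over their backs; the gripper's body (75 mm by 190 mm) begins 51 mm behind the grasp point.
Start: joints at [-57.662, 22.042, 0.453, 0, -68.411, -14.817], TCP at [0.188, -0.596, 0.237] pointing down, gripper open.
Joint ranges: [-179.83, 179.83], [-69.29, 118.12], [-61.27, 80.66], [-181.25, 117.63], [-171.15, -9.14], [-177.46, 177.46]. Speed limits (degrees/s): [159.86, 159.86, 180, 180, 180, 180].

INTERFACE

Orientations are given as a 3x3 rotation matrix whose columns are the frame's x, y, z axes.
In Python, from station import * gives the robot as it stands. The module is installed in compiled form; this text tells all that it offers.
- The arm moves only by the tool play_rows, never from a script. Its argument "steps" is a list of rows, each an object of numbers: "ax", "ay", "az": the turn, a rotation vector about the tool's x, y, z in degrees; "dx", "dy", "dz": the shift along the tool's x, y, z in mm; "claw": the finger opening in mm, from 0 to 87. A call has 1 to 20 rows; each row shifts and turns the commanded pose from where the row before left it, along the tool's axes as they then stand; what a row does not reach is not made up. A row lasts 1/10 s, in which the tool goes at most 50 mm and 8.59 degrees, less where a joint would pass 70% of its speed; a pose out of reach is approached as far as the arm can. A call with a gripper value outside its range is refused whole. The fingers move at their own pace and stop on an object; the grip force is fixed at half the most. Time passes only in rows, so rows that do not move let the fingers close. It gives the time, the measured TCP pose, the force, the opening and the grip force at its end, in the units of the state.
- sense(): the state, without advancing time (a new reading comes with each control period).
- capture(name): name is "side" or "top" or "wrist"; returns a dict with "frame" (384x512x3 uint8, blue, green, red), "range_z" (384x512 float32, m along the optical axis (not along the pixel's ray), 0 where there is no reading), "fx", "fy", "cx", "cy" (pixels), "xyz" and "rotation" of the camera in the world. Camera axes: x right, y down, z forward; pixel columns grow to the right and rows downward; lengths in m; the calibration is good to about 2 mm. A picture is of the moment at which its call begins.
- finish_job(): hands the job in; it is judged then, once.
The state is a dict: "time_s": time; "joints": joint angles; "joint_velocities": joint speeds; "effort": joint torques, N m; "tcp_pos": TCP position; "ee_rot": TCP orientation; "wrist_force": force on the tool from outside, world axes, zero at the start; "moment": the same for the moment, N m; "gripper_width": opening from 0.0 (shut) to 1.0 (fully open); "gripper_force": force on a finger pad.
Only numpy, scipy, OpenCV 4.12 (cv2) and the standard library are available. Lean on these libraries where they do the work, as an engineer would, in place of code of your own. Each camera call takes 0.05 s, during which the arm holds its last target. There are 200 camera calls.

## Working session

There is one attempt and no reset: what is moved stays moved. The work goes in short steps, Python scripts to look and compute and a tool call to move; the robot and the scene stay as the last step left them, time stands still between calls to the robot, and variables do not carry over. Pictures are saved under pics/ and viewed, at most 10 in all, crops included, and the job is handed in when it is done.

Besides the shell and the picture viewer there is one more tool, called after "Request:" by a JSON object that holds its "name" and its "arguments". play_rows: Moves the arm, as the interface text tells. Its arguments: {"type":"object","properties":{"steps":{"type":"array"}},"required":["steps"]}

```bash
mkdir -p pics; cat > h.py <<'E'
import numpy as np, cv2
from station import *
def world(c):
    z=c["range_z"]; v,u=np.indices(z.shape)
    p=np.stack([(u-c["cx"])/c["fx"]*z,(v-c["cy"])/c["fy"]*z,z],-1)
    return p@np.array(c["rotation"]).T+np.array(c["xyz"])
E
python3 - <<'E'
from h import *
for n in ("top","side"):
    c=capture(n); cv2.imwrite(f"pics/{n}.png",c["frame"]); np.savez(f"{n}.npz",**c)
    print(n,c["xyz"],np.round(c["rotation"],3).tolist(),c["fx"],c["cx"],c["cy"],(c["range_z"]>0).mean())
s=sense(); print(s)
E
```

```text
top [0.39348033 0.01334043 1.2751301 ] [[-0.01, -0.983, 0.185], [-1.0, 0.008, -0.01], [0.008, -0.185, -0.983]] 432.78673789470054 259.9468747716678 199.51559647436005 0.9961700439453125
side [ 1.2512096  -1.16972406  1.11110062] [[0.876, 0.312, -0.369], [0.483, -0.534, 0.694], [0.02, -0.786, -0.618]] 465.5727880441356 252.14865628691294 194.99331372697768 0.9960683186848959
{'time_s': 0.1, 'joints': array([-5.76634162e+01,  2.20865079e+01,  3.88909945e-01, -2.38002719e-02,
       -6.84117119e+01, -1.48165564e+01]), 'joint_velocities': array([0.06627795, 0.07202822, 0.18597118, 0.08656246, 0.09122622,
       0.02831172]), 'effort': array([-4.63619544e-04, -3.91688168e+01,  1.87936002e+01,  4.23192188e+00,
        1.34813308e-02, -6.43351450e-05]), 'tcp_pos': array([ 0.18801176, -0.59552589,  0.23558018]), 'ee_rot': array([[-9.53657852e-01, -3.00892371e-01, -6.94105249e-04],
       [-3.00893150e-01,  9.53656125e-01,  1.81853124e-03],
       [ 1.14755545e-04,  1.94310811e-03, -9.99998106e-01]]), 'wrist_force': array([-0.19805831,  0.82972307, -0.04449731]), 'moment': array([ 0.0080686 ,  0.04047025, -0.03716462]), 'gripper_force': 0.0, 'gripper_width': 0.9991664107018905}
```

View pics/top.png

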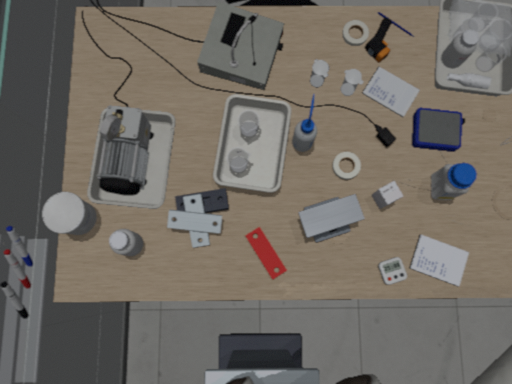

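View pics/side.png

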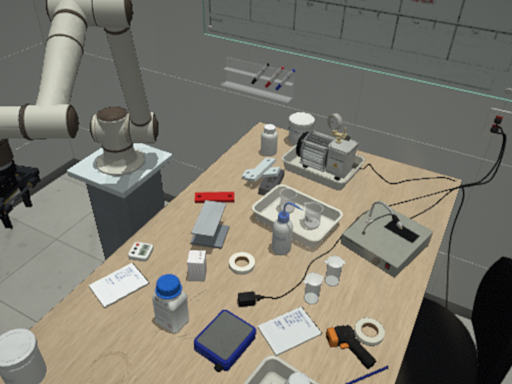

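The top view shows the pile at about (197,218). The silver top bar is at (195,222), on a lower bar at (197,220), leaning on the dark casting at (203,203). The stand's table is at (332,215), with the carton at (388,194), tape at (347,165) and jar at (123,242) or another bottle.
Candidates for the top bar are the silver bar (195,222), the bar crossing under it (197,235) and the red bar (265,253, excluded). I choose (195,222) and check it in a crop.

```bash
python3 - <<'E'
from h import *
a=np.load("top.npz"); f=a["frame"]
cr=cv2.resize(f[180:256,155:235],None,fx=7,fy=7,interpolation=cv2.INTER_CUBIC)
cv2.imwrite("pics/crop.png",cr)
P=world(a)
def fit(m):
    p=P[m]; c=np.median(p,0)
    for _ in range(6):
        q=p-c; n=np.linalg.svd(q-q.mean(0),full_matrices=False)[2][2]; c=p.mean(0)
        d=abs((p-c)@n); p=p[d<max(2*np.median(d),.001)]
    return c,n*np.sign(n[2]),p
# stand table: points near, height > 55mm
roi=np.zeros(P.shape[:2],bool); roi[185:245,290:372]=1
m=roi&(P[...,2]>.05)&(P[...,2]<.13)
c,n,p=fit(m); print("stand",c,n,len(p),p[:,2].std())
r=cv2.minAreaRect((P[m][:,:2]*1000).astype(np.float32)); print(r)
v=(P[190:250,160:235,2]*1000).astype(int)
print(v[::3,::3])
print("table z", np.median(P[230:280,120:230,2]), np.median(P[150:250,320:340,2]))
E
```

```text
stand [ 0.57063861 -0.19477872  0.08644584] [ 0.00562625 -0.00151836  0.99998302] 893 0.000976728803967947
((570.2805786132812, -195.37557983398438), (77.80311584472656, 170.4964141845703), 17.440444946289062)
[[   5   52   -2    0    0    1    0   -3    2    4    6    1    0   -1
     2    2    1   32   34   34   28   27 1275    0   -2]
 [   1   54    0   -4   -1    2    0    0   -5    1    1   28   34   32
    28   30   32   31   37   30   32   30    0    2   -1]
 [   3   55    4    0    0   28   31   35   57   63   60   61   60   60
    31   30   29   30   38   30   30   31   33    1   -2]
 [   3   53    3   -2    4   30   28   31   60   58   58   24   61   61
    13   12   15   29   29   28   13   34   37    1    0]
 [  54    0    2    1    1   25   32   34   58   55   54    9   52   54
    12   13   14   30   25   33   32   31   37    0    0]
 [  51   -2    2    0   -1    3   28   16   57   55   53   57   51   55
    46   11   31   33   33   27   30   32   32    3    0]
 [  -3   -4    2   -5   -5   -2   29   26   33   46   55   48   55   52
    45   33   36   33   30   30   34  
[... 1061 characters left out ...]
[   1   -1    2    4   -3   -3    0    1    0    2   26   17   21   27
    24   24   -1    0    0    3    0    0    2    4   -1]
 [   0    1    0    2   -4   -3    0    2    2    1   23   23   23   -1
    20   27    3   -2    1    1    0    0   -1    4    0]
 [   1    2   -4   -1   -1    1    1    0   -1    3    0   21   15   -2
    15   19   19    1   -1   -1    1    3   -3    0    4]
 [   0   -1    2    0    2   -4    0    5   -2    7    1   19   15   17
    13   12   15    3    3    0    0    0   -2   -1   -5]
 [  -4    1   -1    0   -4    3    0   -5   -1    0    1   -1   -3    0
     1    0    2   -3    6    0    3    0   -1    0   -3]]
table z 0.0005517471263055684 0.003913968436855764
```

View pics/crop.png

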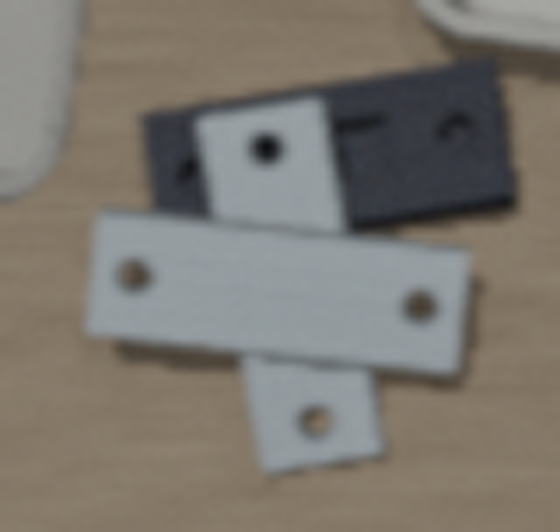

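The crop confirms it: the silver bar with corners at about (100,213), (468,250), (462,373), (90,335) in the crop lies on top, crosswise on the lower bar. Next I compute its pose and the first move.

```bash
cat >> h.py <<'E'
from scipy.spatial.transform import Rotation as R
def fitplane(p):
    c=np.median(p,0)
    for _ in range(8):
        c=p.mean(0); n=np.linalg.svd(p-c,full_matrices=False)[2][2]
        d=abs((p-c)@n); p=p[d<max(2.5*np.median(d),.001)]
    return c,n*np.sign(n[2])
def cast(cam,uv,c,n):
    uv=np.atleast_2d(uv).astype(float)
    d=np.c_[(uv[:,0]-cam["cx"])/cam["fx"],(uv[:,1]-cam["cy"])/cam["fy"],np.ones(len(uv))]@np.array(cam["rotation"]).T
    o=np.array(cam["xyz"]); return o+d*(((c-o)@n)/(d@n))[:,None]
def face(cam,mask):
    "pose of a flat rectangular face from its pixel mask: centre, rotation(x long, z normal), size"
    P=world(cam); m=cv2.erode(mask,np.ones((3,3),np.uint8))>0
    c,n=fitplane(P[m&(cam["range_z"]>0)])
    k=max(cv2.findContours(mask,cv2.RETR_EXTERNAL,cv2.CHAIN_APPROX_NONE)[0],key=cv2.contourArea)[:,0]
    q=cast(cam,k,c,n)
    e1=np.cross([0,1,0],n); e1/=np.linalg.norm(e1); e2=np.cross(n,e1)
    (u,v),(w,h),a=cv2.minAreaRect((np.c_[(q-c)@e1,(q-c)@e2]*1000).astype(np.float32))
    if w<h: a+=90
    a=np.radians(a); x=np.cos(a)*e1+np.sin(a)*e2
    return c+(u*e1+v*e2)/1000,np.c_[x,np.cross(n,x),n],(w,h)
def delta(pos,rot,s=None):
    s=s or sense(); r=s["ee_rot"]
    print("shift mm (tool now)",np.round(r.T@(pos-s["tcp_pos"])*1000,1),"turn deg",np.round(R.from_matrix(r.T@rot).as_rotvec(degrees=True),2))
E
python3 - <<'E'
from h import *
a=dict(np.load("top.npz"))
def quad(pts):
    m=np.zeros((384,512),np.uint8); cv2.fillPoly(m,[np.int32(np.round(pts))],1); return m
top=np.array([(100,213),(468,250),(462,373),(90,335)])/7+[155-.43,180-.43]
c,r,s=face(a,quad(top)); print("bar",c,s,"\n",r.round(3),"tilt",np.degrees(np.arccos(r[2,2])))
P=world(a)
for nm,uv in dict(jar=(121,240),bluebottle=(307,128),bluejar=(460,175),carton=(388,192)).items():
    print(nm,P[uv[1]-4:uv[1]+5,uv[0]-4:uv[0]+5].reshape(-1,3).max(0).round(3))
z=-r[:,2]; y=r[:,1]*(-np.sign(r[0,1])); rot=np.c_[np.cross(y,z),y,z]
print(rot.round(3)); g=c+r[:,2]*.15
print("goal",g); delta(g,rot)
E
```

```text
bar [0.56260023 0.18678573 0.05151688] (154.94085693359375, 54.37187194824219) 
 [[ 0.11  -0.938 -0.33 ]
 [ 0.989  0.135 -0.056]
 [ 0.097 -0.32   0.942]] tilt 19.52578971305333
jar [0.515 0.383 0.133]
bluebottle [ 0.814 -0.117  0.167]
bluejar [ 0.676 -0.517  0.166]
carton [ 0.648 -0.347  0.089]
[[-0.11  -0.938  0.33 ]
 [-0.989  0.135  0.056]
 [-0.097 -0.32  -0.942]]
goal [0.51316395 0.17844673 0.19289056]
shift mm (tool now) [-543.   640.2   43.9] turn deg [ 13.51 -15.6  -64.6 ]
```

Request:
{"name": "play_rows", "arguments": {"steps": [{"dz": -30}, {"dz": -30}, {"dx": -30, "dy": 35.5}, {"dx": -30, "dy": 35.5}, {"dx": -30, "dy": 35.5}, {"dx": -30, "dy": 35.5}, {"dx": -30, "dy": 35.5}, {"dx": -30, "dy": 35.5}, {"dx": -30, "dy": 35.5}, {"dx": -30, "dy": 35.5}, {"dx": -30, "dy": 35.5}, {"dx": -30, "dy": 35.5}, {"dx": -30, "dy": 35.5}, {"dx": -30, "dy": 35.5}, {"dx": -30, "dy": 35.5}, {"dx": -30, "dy": 35.5}, {"dx": -30, "dy": 35.5}, {"dx": -30, "dy": 35.5}, {"dx": -30, "dy": 35.5}, {"dx": -30, "dy": 35.5}]}}

```text
invalid input at $.steps[0]: expected keys ax, ay, az, dx, dy, dz, claw
```

Request:
{"name": "play_rows", "arguments": {"steps": [{"ax": 1.5, "ay": -1.73, "az": -7.18}, {"ax": 1.5, "ay": -1.73, "az": -7.18}, {"ax": 1.5, "ay": -1.73, "az": -7.18}, {"ax": 1.5, "ay": -1.73, "az": -7.18}, {"ax": 1.5, "ay": -1.73, "az": -7.18}, {"ax": 1.5, "ay": -1.73, "az": -7.18}, {"ax": 1.5, "ay": -1.73, "az": -7.18}, {"ax": 1.5, "ay": -1.73, "az": -7.18}, {"ax": 1.5, "ay": -1.73, "az": -7.18}, {}]}}

```text
invalid input at $.steps[0]: expected keys ax, ay, az, dx, dy, dz, claw
```

```bash
python3 - <<'E'
from h import *
s=sense(); print(s["time_s"],s["joints"].round(1),s["tcp_pos"],s["wrist_force"].round(2))
c=capture("wrist"); np.savez("wrist.npz",**c); cv2.imwrite("pics/wrist.png",c["frame"])
print(c["xyz"],c["fx"],c["range_z"][100:300:40,100:420:40].round(3))
E
```

```text
0.1 [-57.7  22.1   0.4  -0.  -68.4 -14.8] [ 0.18801176 -0.59552589  0.23558018] [-0.2   0.83 -0.04]
[ 0.11730586 -0.61687019  0.38271396] 283.62902688445575 [[1.086 1.087 1.083 1.085 1.086 1.082 1.082 1.086]
 [1.128 1.128 1.126 1.125 1.127 1.126 1.123 1.026]
 [0.714 1.166 0.985 1.168 1.172 1.17  1.17  1.172]
 [0.415 0.452 0.168 1.218 1.216 1.218 0.169 1.214]
 [0.084 0.084 0.082 0.084 0.084 0.082 0.083 0.084]]
```

View pics/wrist.png

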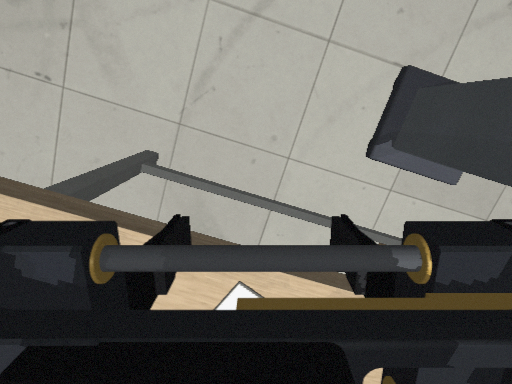

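The arm had not moved, because every row needs all its keys. The wrist view shows only the floor, the table edge and the fingers, whose tips are at about (180,225) and (345,225).

Request:
{"name": "play_rows", "arguments": {"steps": [{"ax": 0, "ay": 0, "az": 0, "dx": 0, "dy": 0, "dz": -30, "claw": 87}, {"ax": 0, "ay": 0, "az": 0, "dx": 0, "dy": 0, "dz": -30, "claw": 87}, {"ax": 0, "ay": 0, "az": 0, "dx": -30, "dy": 35.5, "dz": 0, "claw": 87}, {"ax": 0, "ay": 0, "az": 0, "dx": -30, "dy": 35.5, "dz": 0, "claw": 87}, {"ax": 0, "ay": 0, "az": 0, "dx": -30, "dy": 35.5, "dz": 0, "claw": 87}, {"ax": 0, "ay": 0, "az": 0, "dx": -30, "dy": 35.5, "dz": 0, "claw": 87}, {"ax": 0, "ay": 0, "az": 0, "dx": -30, "dy": 35.5, "dz": 0, "claw": 87}, {"ax": 0, "ay": 0, "az": 0, "dx": -30, "dy": 35.5, "dz": 0, "claw": 87}, {"ax": 0, "ay": 0, "az": 0, "dx": -30, "dy": 35.5, "dz": 0, "claw": 87}, {"ax": 0, "ay": 0, "az": 0, "dx": -30, "dy": 35.5, "dz": 0, "claw": 87}, {"ax": 0, "ay": 0, "az": 0, "dx": -30, "dy": 35.5, "dz": 0, "claw": 87}, {"ax": 0, "ay": 0, "az": 0, "dx": -30, "dy": 35.5, "dz": 0, "claw": 87}, {"ax": 0, "ay": 0, "az": 0, "dx": -30, "dy": 35.5, "dz": 0, "claw": 87}, {"ax": 0, "ay": 0, "az": 0, "dx": -30, "dy": 35.5, "dz": 0, "claw": 87}, {"ax": 0, "ay": 0, "az": 0, "dx": -30, "dy": 35.5, "dz": 0, "claw": 87}, {"ax": 0, "ay": 0, "az": 0, "dx": -30, "dy": 35.5, "dz": 0, "claw": 87}, {"ax": 0, "ay": 0, "az": 0, "dx": -30, "dy": 35.5, "dz": 0, "claw": 87}, {"ax": 0, "ay": 0, "az": 0, "dx": -30, "dy": 35.5, "dz": 0, "claw": 87}, {"ax": 0, "ay": 0, "az": 0, "dx": -30, "dy": 35.5, "dz": 0, "claw": 87}, {"ax": 0, "ay": 0, "az": 0, "dx": -30, "dy": 35.5, "dz": 0, "claw": 87}]}}

```text
time_s: 2.15
tcp_pos: [0.5109, 0.1778, 0.2964]
ee_rot: [[-0.953, -0.301, -0.0], [-0.301, 0.953, -0.0], [0.0, -0.0, -1.0]]
wrist_force: [1.0, -0.2, 0.5]
gripper_width: 1.0
gripper_force: 0.0
```

Request:
{"name": "play_rows", "arguments": {"steps": [{"ax": 1.5, "ay": -1.73, "az": -7.18, "dx": 0, "dy": 0, "dz": 0, "claw": 87}, {"ax": 1.5, "ay": -1.73, "az": -7.18, "dx": 0, "dy": 0, "dz": 0, "claw": 87}, {"ax": 1.5, "ay": -1.73, "az": -7.18, "dx": 0, "dy": 0, "dz": 0, "claw": 87}, {"ax": 1.5, "ay": -1.73, "az": -7.18, "dx": 0, "dy": 0, "dz": 0, "claw": 87}, {"ax": 1.5, "ay": -1.73, "az": -7.18, "dx": 0, "dy": 0, "dz": 0, "claw": 87}, {"ax": 1.5, "ay": -1.73, "az": -7.18, "dx": 0, "dy": 0, "dz": 0, "claw": 87}, {"ax": 1.5, "ay": -1.73, "az": -7.18, "dx": 0, "dy": 0, "dz": 0, "claw": 87}, {"ax": 1.5, "ay": -1.73, "az": -7.18, "dx": 0, "dy": 0, "dz": 0, "claw": 87}, {"ax": 1.5, "ay": -1.73, "az": -7.18, "dx": 0, "dy": 0, "dz": 0, "claw": 87}, {"ax": 0, "ay": 0, "az": 0, "dx": 0, "dy": 0, "dz": 0, "claw": 87}]}}

```text
time_s: 3.15
tcp_pos: [0.5097, 0.1751, 0.2961]
ee_rot: [[-0.11, -0.938, 0.329], [-0.99, 0.134, 0.053], [-0.094, -0.32, -0.943]]
wrist_force: [-0.1, 0.0, 0.0]
gripper_width: 1.001
gripper_force: 0.0
```

```bash
python3 - <<'E'
from h import *
s=sense(); print(s["time_s"],s["joints"].round(1),s["tcp_pos"],s["wrist_force"].round(2)); print(s["ee_rot"].round(3))
c=capture("wrist"); np.savez("wrist.npz",**c); cv2.imwrite("pics/wrist2.png",c["frame"])
print(c["xyz"],c["rotation"],c["fx"],c["cx"],c["cy"])
E
```

```text
3.15 [ 41.6   2.1 -24.4  13.9 -47.8 -56.8] [0.50966518 0.17506014 0.29606117] [-0.13  0.05  0.02]
[[-0.11  -0.938  0.329]
 [-0.99   0.134  0.053]
 [-0.094 -0.32  -0.943]]
[0.45244333 0.09525526 0.42778719] [[-0.9384438   0.01739115  0.34499389]
 [ 0.13424296  0.93858946  0.31785005]
 [-0.31827985  0.34459741 -0.8831481 ]] 283.62902688445575 260.18283787905443 186.5710418049066
```

View pics/wrist2.png

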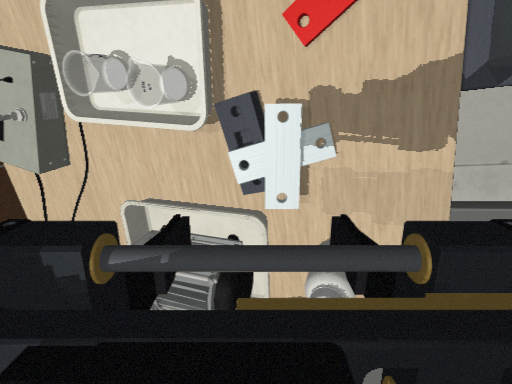

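The wrist view shows the top bar brightly lit from (265,103) to (301,208), over the lower bar (left piece at (244,163), right piece at (320,143)), with the casting at (240,130) and the red decoy at (315,15).

```bash
cat >> h.py <<'E'
def barmask(cam,c,n,gray=110):
    "pixels of the top bar's face: near the plane (c,n), bright, colourless, near c"
    P=world(cam); f=cam["frame"].astype(int)
    m=(abs((P-c)@n)<.006)&(np.linalg.norm(P-c,axis=-1)<.1)&(np.ptp(f,axis=-1)<45)&(f.min(-1)>gray)
    m=cv2.morphologyEx(m.astype(np.uint8),cv2.MORPH_CLOSE,np.ones((5,5)))
    m=cv2.morphologyEx(m,cv2.MORPH_OPEN,np.ones((5,5)))
    k=max(cv2.findContours(m,cv2.RETR_EXTERNAL,cv2.CHAIN_APPROX_NONE)[0],key=cv2.contourArea)
    o=np.zeros_like(m); cv2.drawContours(o,[k],-1,1,-1); return o
E
python3 - <<'E'
from h import *
a=dict(np.load("wrist.npz")); s=sense()
c=np.array([.5626,.1868,.0515]); n=np.array([-.33,-.056,.942])
for _ in range(2):
    m=barmask(a,c,n); c,r,sz=face(a,m); n=r[:,2]; print(c,sz,r.round(3).tolist())
x,y,w,h=cv2.boundingRect(m); print(x,y,w,h,m.sum())
# holes: dark blobs in face, cast on plane
g=a["frame"].min(-1); hm=((g<150)&(m>0)).astype(np.uint8)
nn,l,st,ce=cv2.connectedComponentsWithStats(hm)
for i in range(1,nn):
    if st[i,4]>15: print("blob",ce[i],st[i,4],cast(a,ce[i],c,n))
z=-n; y=r[:,1]*(-np.sign(r[0,1])); rot=np.c_[np.cross(y,z),y,z]
delta(c+n*.06,rot)
E
```

```text
[0.56020852 0.18980096 0.05024502] (148.39263916015625, 49.840877532958984) [[0.106, -0.938, -0.329], [0.99, 0.13, -0.05], [0.09, -0.321, 0.943]]
[0.56020852 0.18980096 0.05024502] (148.39263916015625, 49.840877532958984) [[0.106, -0.938, -0.329], [0.99, 0.13, -0.05], [0.09, -0.321, 0.943]]
265 104 37 105 3756
blob [282.54166667 116.19791667] 96 [[0.55507893 0.13202733 0.04536152]]
blob [281.28767123 197.60273973] 73 [[0.56729838 0.24696202 0.05577993]]
shift mm (tool now) [  3.4  33.7 189.3] turn deg [ 0.03  0.14 -0.4 ]
```

Request:
{"name": "play_rows", "arguments": {"steps": [{"ax": 0, "ay": 0, "az": -0.4, "dx": 0.5, "dy": 5, "dz": 27, "claw": 87}, {"ax": 0, "ay": 0, "az": 0, "dx": 0.5, "dy": 5, "dz": 27, "claw": 87}, {"ax": 0, "ay": 0, "az": 0, "dx": 0.5, "dy": 5, "dz": 27, "claw": 87}, {"ax": 0, "ay": 0, "az": 0, "dx": 0.5, "dy": 5, "dz": 27, "claw": 87}, {"ax": 0, "ay": 0, "az": 0, "dx": 0.5, "dy": 5, "dz": 27, "claw": 87}, {"ax": 0, "ay": 0, "az": 0, "dx": 0.5, "dy": 5, "dz": 27, "claw": 87}, {"ax": 0, "ay": 0, "az": 0, "dx": 0.4, "dy": 3.7, "dz": 27, "claw": 87}, {"ax": 0, "ay": 0, "az": 0, "dx": 0, "dy": 0, "dz": 0, "claw": 87}, {"ax": 0, "ay": 0, "az": 0, "dx": 0, "dy": 0, "dz": 0, "claw": 87}]}}

```text
time_s: 4.1
tcp_pos: [0.5416, 0.1867, 0.1072]
ee_rot: [[-0.105, -0.938, 0.329], [-0.99, 0.129, 0.052], [-0.091, -0.321, -0.943]]
wrist_force: [0.3, -0.4, -0.5]
gripper_width: 0.999
gripper_force: 0.0
```

```bash
python3 - <<'E'
from h import *
a=capture("wrist"); np.savez("wrist.npz",**a); cv2.imwrite("pics/wrist3.png",a["frame"])
c=np.array([.5602,.1898,.0502]); n=np.array([-.329,-.05,.943])
m=barmask(a,c,n); c2,r,sz=face(a,m); print(c2,sz,r.round(3).tolist(),cv2.boundingRect(m))
g=a["frame"].min(-1); nn,l,st,ce=cv2.connectedComponentsWithStats(((g<150)&(m>0)).astype(np.uint8))
for i in range(1,nn):
    if st[i,4]>15: print("blob",ce[i],st[i,4],cast(a,ce[i],c,n))
# long edges: fit lines in plane coords on visible rows
f=a["frame"]; e=[]
for v in range(60,212,4):
    u=np.flatnonzero(m[v]); 
    if len(u)>20: e.append((u[0]-.5,u[-1]+.5,v))
e=np.array(e); L=cast(a,e[:,[0,2]],c2,r[:,2]); Rr=cast(a,e[:,[1,2]],c2,r[:,2])
s=sense(); M=s["ee_rot"]
for q in (L,Rr): t=(q-s["tcp_pos"])@M*1000; print(np.polyfit(t[:,0],t[:,1],1).round(3),t[::6].round(1).tolist())
z=-r[:,2]; y=r[:,1]*(-np.sign(r[0,1])); rot=np.c_[np.cross(y,z),y,z]; delta(c+n*.06,rot); delta(c2+r[:,2]*.06,rot)
E
```

```text
[0.55862577 0.16911758 0.04852381] (108.16636657714844, 49.996421813964844) [[0.104, -0.939, -0.328], [0.99, 0.128, -0.053], [0.091, -0.319, 0.943]] (224, 104, 71, 141)
blob [258.70833333 128.87009804] 408 [[0.55516772 0.13248714 0.04540545]]
blob [259.96982224 204.16039686] 2419 [[0.56035743 0.18918925 0.05022254]]
[-1.0000e-03 -2.3548e+01] [[76.1, -23.7, 60.9], [59.5, -23.6, 60.9], [42.2, -23.4, 60.9], [24.1, -23.3, 61.0], [5.2, -23.9, 61.0]]
[-1.0000e-03  2.6418e+01] [[76.1, 26.1, 60.7], [59.5, 26.6, 60.7], [42.2, 26.5, 60.8], [24.1, 26.3, 60.8], [5.2, 26.1, 60.8]]
shift mm (tool now) [0.9 2.  1. ] turn deg [-0.2   0.11 -0.05]
shift mm (tool now) [21.9  1.2  0.9] turn deg [-0.2   0.11 -0.05]
```

View pics/wrist3.png

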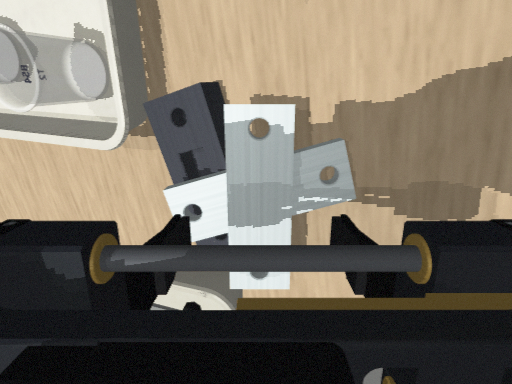

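The wrist view shows the bar between the fingers, spanning columns 225–294. The visible finger tips are at about (180,220) and (343,220). I check the camera's lateral bias against the finger symmetry.

```bash
python3 - <<'E'
from h import *
a=dict(np.load("wrist.npz")); s=sense(); T=(world(a)-s["tcp_pos"])@s["ee_rot"]*1000
# finger tips seen: tool z between -15 and 20 mm
for v in range(216,300,6):
    t=T[v]; z=t[:,2]; ok=(z>-60)&(z<25)&(a["range_z"][v]>0); u=np.flatnonzero(ok)
    l=u[u<260]; r=u[u>260]
    if len(l)>3 and len(r)>3:
        print(v,l.min(),l.max(),r.min(),r.max(),"y in",t[l.max(),1].round(1),t[r.min(),1].round(1),"z",z[l.max()].round(0),z[r.min()].round(0), "y out",t[l.min(),1].round(1),t[r.max(),1].round(1))
E
```

```text
216 173 189 332 348 y in -42.0 46.0 z 17.0 16.0 y out -50.3 54.2
222 1 189 332 511 y in -41.3 45.7 z 14.0 14.0 y out -83.9 84.1
228 115 190 331 405 y in -41.5 45.7 z 15.0 16.0 y out -46.2 50.4
234 115 190 331 406 y in -41.3 45.5 z 14.0 14.0 y out -46.5 50.2
240 117 191 330 404 y in -41.4 45.7 z 16.0 16.0 y out -46.6 49.8
276 121 175 346 399 y in -41.9 45.4 z -19.0 -20.0 y out -46.7 50.0
282 123 172 349 397 y in -41.5 45.7 z -25.0 -24.0 y out -47.1 50.1
288 123 169 352 397 y in -41.8 45.4 z -29.0 -30.0 y out -46.5 49.9
294 124 166 356 396 y in -42.2 45.8 z -32.0 -34.0 y out -46.9 49.8
```

Request:
{"name": "play_rows", "arguments": {"steps": [{"ax": 0, "ay": 0, "az": 0, "dx": 1, "dy": -0.7, "dz": 10, "claw": 87}, {"ax": 0, "ay": 0, "az": 0, "dx": 0, "dy": 0, "dz": 10, "claw": 87}, {"ax": 0, "ay": 0, "az": 0, "dx": 0, "dy": 0, "dz": 10, "claw": 87}, {"ax": 0, "ay": 0, "az": 0, "dx": 0, "dy": 0, "dz": 10, "claw": 80}, {"ax": 0, "ay": 0, "az": 0, "dx": 0, "dy": 0, "dz": 5, "claw": 70}, {"ax": 0, "ay": 0, "az": 0, "dx": 0, "dy": 0, "dz": 0, "claw": 62}, {"ax": 0, "ay": 0, "az": 0, "dx": 0, "dy": 0, "dz": 0, "claw": 62}, {"ax": 0, "ay": 0, "az": 0, "dx": 0, "dy": 0, "dz": 0, "claw": 62}]}}

```text
time_s: 4.95
tcp_pos: [0.5589, 0.1898, 0.0722]
ee_rot: [[-0.104, -0.942, 0.32], [-0.991, 0.127, 0.051], [-0.089, -0.312, -0.946]]
wrist_force: [-0.1, -0.1, -1.0]
gripper_width: 0.726
gripper_force: 0.0
```

```bash
python3 - <<'E'
from h import *
a=capture("wrist"); s=sense(); np.savez("wrist.npz",**a); cv2.imwrite("pics/wrist4.png",a["frame"])
print(s["gripper_width"]*87,s["tcp_pos"],s["wrist_force"])
T=(world(a)-s["tcp_pos"])@s["ee_rot"]*1000
f=a["frame"].min(-1).astype(int)
for v in (150,170,190,200,206,212,218,224,230,236):
    t=T[v]; z=t[:,2]; br=np.flatnonzero((f[v]>110)&(abs(t[:,1])<45)&(abs(z-15)<8)&(np.ptp(a["frame"][v].astype(int),axis=-1)<45))
    print(v,"bar",(br.min(),br.max(),t[br.min(),1].round(1),t[br.max(),1].round(1),np.median(z[br]).round(1)) if len(br) else None)
    d=np.flatnonzero((f[v]<70)&(abs(t[:,1])<75)&(z>-10)&(z<22)); l=d[d<258]; r=d[d>262]
    if len(l) and len(r): print("   finger",l.max(),r.min(),t[l.max()].round(1),t[r.min()].round(1))
E
```

```text
62.862665496223954 [0.55877118 0.18972418 0.07207723] [0.44955892 0.08894359 0.45243728]
150 bar (np.int64(225), np.int64(308), np.float64(-20.0), np.float64(29.6), np.float64(21.1))
170 bar (np.int64(226), np.int64(307), np.float64(-19.9), np.float64(29.4), np.float64(21.0))
190 bar (np.int64(226), np.int64(306), np.float64(-20.1), np.float64(29.2), np.float64(21.1))
200 bar (np.int64(227), np.int64(306), np.float64(-19.8), np.float64(29.7), np.float64(21.2))
206 bar (np.int64(227), np.int64(305), np.float64(-19.9), np.float64(29.2), np.float64(21.2))
212 bar (np.int64(227), np.int64(305), np.float64(-20.1), np.float64(29.3), np.float64(21.2))
218 bar (np.int64(227), np.int64(305), np.float64(-20.2), np.float64(29.6), np.float64(21.2))
   finger 207 313 [  9.  -30.9  10.9] [ 8.6 32.7 11.9]
224 bar (np.int64(209), np.int64(305), np.float64(-30.5), np.float64(29.7), np.float64(21.1))
   finger 208 312 [  5.1 -30.4  10.8] [ 3.6 32.8 14.4]
230 bar (np.int64(228), np.int64(304), np.float64(-19.8), np.float64(29.1), np.float64(21.1))
   finger 208 312 [  1.3 -30.6  10.7] [ 0.2 32.7 13.1]
236 bar (np.int64(228), np.int64(303), np.float64(-19.9), np.float64(28.8), np.float64(21.1))
   finger 208 312 [ -2.4 -30.7  10.1] [-3.8 32.9 13.1]
```

View pics/wrist4.png

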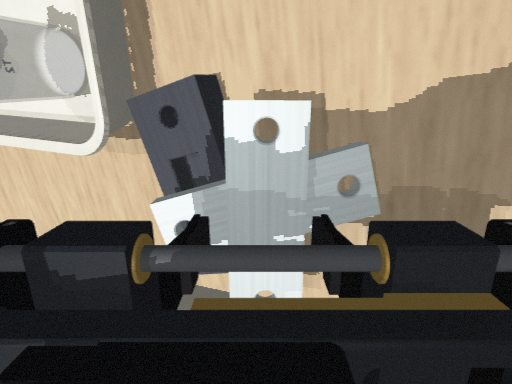

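The wrist view shows the fingers either side of the bar (tips at columns 208 and 312, bar at 227–305), so the bar sits about 3.6 mm towards +y of the tool. The pose also drifted from what I commanded, so I check the joints.

```bash
python3 - <<'E'
from h import *
s=sense(); print(s["time_s"],s["joints"].round(2),s["joint_velocities"].round(2),s["tcp_pos"],s["wrist_force"].round(2))
c=np.array([.5602,.1898,.0502]);r=np.array([[0.105, -0.9385, -0.329], [0.99, 0.129, -0.0515], [0.0905, -0.320, 0.943]])
z=-r[:,2]; y=-r[:,1]*np.sign(-r[0,1])*-1*-1
y=r[:,1] if r[0,1]<0 else -r[:,1]
rot=np.c_[np.cross(y,z),y,z]; delta(c+r[:,2]*.0045,rot)
E
```

```text
5.0 [ 32.02  21.31 -45.48  51.93  -9.21 -89.26] [-0.17  0.01 -0.2   0.23  0.07 -0.12] [0.55877118 0.18972418 0.07207723] [0.45 0.09 0.45]
shift mm (tool now) [ 1.7  5.5 16.7] turn deg [ 0.55 -0.08  0.12]
```

Joint 5 is at its limit (−9.1°) with the tool square to the face. Tilting 8–10° about the closing axis (tool y) takes it away from the limit and keeps the pads flat on the bar's sides. I back off and tilt.

Request:
{"name": "play_rows", "arguments": {"steps": [{"ax": 0, "ay": 0, "az": 0, "dx": 0, "dy": 0, "dz": -10, "claw": 75}, {"ax": 0, "ay": 0, "az": 0, "dx": 0, "dy": 0, "dz": -10, "claw": 87}, {"ax": 0, "ay": 0, "az": 0, "dx": 0, "dy": 0, "dz": -10, "claw": 87}, {"ax": 0, "ay": 0, "az": 0, "dx": 0, "dy": 0, "dz": -10, "claw": 87}, {"ax": 0, "ay": 1, "az": 0, "dx": 0, "dy": 0, "dz": 0, "claw": 87}, {"ax": 0, "ay": 1, "az": 0, "dx": 0, "dy": 0, "dz": 0, "claw": 87}, {"ax": 0, "ay": 1, "az": 0, "dx": 0, "dy": 0, "dz": 0, "claw": 87}, {"ax": 0, "ay": 1, "az": 0, "dx": 0, "dy": 0, "dz": 0, "claw": 87}, {"ax": 0, "ay": 1, "az": 0, "dx": 0, "dy": 0, "dz": 0, "claw": 87}, {"ax": 0, "ay": 1, "az": 0, "dx": 0, "dy": 0, "dz": 0, "claw": 87}, {"ax": 0, "ay": 1, "az": 0, "dx": 0, "dy": 0, "dz": 0, "claw": 87}, {"ax": 0, "ay": 1, "az": 0, "dx": 0, "dy": 0, "dz": 0, "claw": 87}, {"ax": 0, "ay": 0, "az": 0, "dx": 0, "dy": 0, "dz": 0, "claw": 87}, {"ax": 0, "ay": 0, "az": 0, "dx": 0, "dy": 0, "dz": 0, "claw": 87}]}}

```text
time_s: 6.4
tcp_pos: [0.5459, 0.1874, 0.1094]
ee_rot: [[-0.147, -0.942, 0.301], [-0.988, 0.127, -0.088], [0.044, -0.311, -0.949]]
wrist_force: [-0.5, -0.2, 0.5]
gripper_width: 1.0
gripper_force: 0.0
```

```bash
cat >> h.py <<'E'
BC=np.array([.5602,.1898,.0502])
BR=np.linalg.qr(np.array([[0.105,-0.9385,-0.329],[0.99,0.129,-0.0515],[0.0905,-0.320,0.943]]))[0]
BR=BR*np.sign(np.array([BR[1,0],-BR[0,1],BR[2,2]]))
def toolrot(tilt):
    z=-BR[:,2]; y=BR[:,1]; return np.c_[np.cross(y,z),y,z]@R.from_euler("y",tilt,degrees=True).as_matrix()
E
python3 - <<'E'
from h import *
s=sense(); print(s["joints"].round(1)); delta(BC+BR[:,2]*.045,toolrot(8)); print(BR.round(3).tolist())
a=capture("wrist"); m=barmask(a,BC,BR[:,2]); T=(world(a)-s["tcp_pos"])@s["ee_rot"]*1000
for v in range(110,215,20):
    u=np.flatnonzero(m[v])
    if len(u): q=(cast(a,[(u[0]-.5,v),(u[-1]+.5,v)],BC,BR[:,2])-s["tcp_pos"])@s["ee_rot"]*1000; print(v,u[0],u[-1],q.round(1).tolist(),q[:,1].mean().round(2))
E
```

```text
[ 39.7  19.  -38.9  36.3 -26.1 -79.8]
shift mm (tool now) [-0.7  5.7 15.8] turn deg [ 0.56 -0.11  0.18]
[[0.105, -0.939, -0.329], [0.99, 0.129, -0.051], [0.091, -0.32, 0.943]]
130 232 298 [[56.3, -20.4, 69.1], [56.2, 30.0, 69.6]] 4.79
150 232 297 [[41.5, -20.6, 67.0], [41.5, 29.5, 67.5]] 4.45
170 233 297 [[26.5, -20.0, 64.9], [26.4, 29.7, 65.3]] 4.86
190 233 297 [[11.2, -20.2, 62.7], [11.1, 30.0, 63.2]] 4.89
210 233 296 [[-4.3, -20.4, 60.4], [-4.5, 29.5, 60.9]] 4.54
```

Request:
{"name": "play_rows", "arguments": {"steps": [{"ax": 0.56, "ay": 0, "az": 0.18, "dx": 0, "dy": 3.3, "dz": 0, "claw": 87}, {"ax": 0, "ay": 0, "az": 0, "dx": 0, "dy": 0, "dz": 8, "claw": 87}, {"ax": 0, "ay": 0, "az": 0, "dx": 0, "dy": 0, "dz": 8, "claw": 87}, {"ax": 0, "ay": 0, "az": 0, "dx": 0, "dy": 0, "dz": 8, "claw": 87}, {"ax": 0, "ay": 0, "az": 0, "dx": 0, "dy": 0, "dz": 8, "claw": 70}, {"ax": 0, "ay": 0, "az": 0, "dx": 0, "dy": 0, "dz": 0, "claw": 62}, {"ax": 0, "ay": 0, "az": 0, "dx": 0, "dy": 0, "dz": 0, "claw": 62}, {"ax": 0, "ay": 0, "az": 0, "dx": 0, "dy": 0, "dz": 0, "claw": 62}]}}

```text
time_s: 7.25
tcp_pos: [0.553, 0.1851, 0.0787]
ee_rot: [[-0.151, -0.938, 0.311], [-0.988, 0.129, -0.088], [0.043, -0.321, -0.946]]
wrist_force: [-0.5, 0.0, -0.9]
gripper_width: 0.749
gripper_force: 0.0
```

```bash
cat > chk.py <<'E'
from h import *
s=sense(); print(s["joints"].round(1),s["gripper_width"]*87); delta(BC+BR[:,2]*.005,toolrot(8))
a=capture("wrist"); m=barmask(a,BC,BR[:,2]); T=(world(a)-s["tcp_pos"])@s["ee_rot"]*1000; f=a["frame"].min(-1)
for v in range(130,211,20):
    u=np.flatnonzero(m[v])
    if len(u): q=(cast(a,[(u[0]-.5,v),(u[-1]+.5,v)],BC,BR[:,2])-s["tcp_pos"])@s["ee_rot"]*1000; print(v,u[0],u[-1],q[0].round(1),q[1].round(1),q[:,1].mean().round(2),"dz",np.median(((world(a)-BC)@BR[:,2])[v,u])*1000)
for v in (218,224,230,236):
    t=T[v]; d=np.flatnonzero((f[v]<70)&(abs(t[:,1])<75)&(t[:,2]>-10)&(t[:,2]<22)); l=d[d<258]; r=d[d>262]
    if len(l) and len(r): print("finger",l.max(),r.min(),t[l.max()].round(1),t[r.min()].round(1),(t[l.max(),1]+t[r.min(),1])/2)
E
python3 chk.py
```

```text
[ 36.5  21.6 -43.1  48.8 -19.9 -90.2] 65.20294029040102
shift mm (tool now) [-6.2  3.  23.8] turn deg [-0.04 -0.07 -0.02]
130 224 300 [ 58.6 -22.5  38.1] [58.6 27.  38. ] 2.25 dz 0.12845533879329044
150 224 300 [ 46.  -22.7  36.3] [46.  27.3 36.3] 2.26 dz -0.12440846489946533
170 224 300 [ 33.1 -22.9  34.5] [33.1 27.5 34.4] 2.27 dz 0.18420781892384636
190 225 299 [ 20.  -22.5  32.6] [20.  27.1 32.6] 2.29 dz -0.01453961613512585
210 225 299 [  6.7 -22.7  30.7] [ 6.7 27.3 30.7] 2.3 dz 0.10373706112862095
finger 206 314 [  8.8 -31.4  11.1] [ 7.9 33.8 13.5] 1.2035300184640878
finger 206 314 [  5.2 -31.5  10.5] [ 4.4 33.7 12.3] 1.1405943033447787
finger 207 314 [  1.  -31.2  11.2] [ 0.5 33.9 12.2] 1.3604147036726726
finger 207 313 [ -2.9 -31.4  11. ] [-5.3 34.3 16. ] 1.4645499260410055
```

Request:
{"name": "play_rows", "arguments": {"steps": [{"ax": 0, "ay": 0, "az": 0, "dx": -6, "dy": 0.8, "dz": 0, "claw": 64}, {"ax": 0, "ay": 0, "az": 0, "dx": 0, "dy": 0, "dz": 5, "claw": 64}, {"ax": 0, "ay": 0, "az": 0, "dx": 0, "dy": 0, "dz": 5, "claw": 64}, {"ax": 0, "ay": 0, "az": 0, "dx": 0, "dy": 0, "dz": 5, "claw": 64}, {"ax": 0, "ay": 0, "az": 0, "dx": 0, "dy": 0, "dz": 3, "claw": 60}, {"ax": 0, "ay": 0, "az": 0, "dx": 0, "dy": 0, "dz": 3, "claw": 57}, {"ax": 0, "ay": 0, "az": 0, "dx": 0, "dy": 0, "dz": 3, "claw": 56}, {"ax": 0, "ay": 0, "az": 0, "dx": 0, "dy": 0, "dz": 0, "claw": 55}, {"ax": 0, "ay": 0, "az": 0, "dx": 0, "dy": 0, "dz": 0, "claw": 54}, {"ax": 0, "ay": 0, "az": 0, "dx": 0, "dy": 0, "dz": 0, "claw": 54}]}}

```text
time_s: 8.3
tcp_pos: [0.5605, 0.189, 0.0552]
ee_rot: [[-0.15, -0.938, 0.311], [-0.988, 0.129, -0.089], [0.043, -0.321, -0.946]]
wrist_force: [0.9, -0.2, -0.4]
gripper_width: 0.623
gripper_force: 0.0
```

```bash
python3 chk.py
```

```text
[ 33.5  24.  -45.   60.1 -16.4 -99.2] 54.16724775385868
shift mm (tool now) [-0.3  2.  -0.4] turn deg [-0.03 -0.08 -0.01]
130 216 305 [ 60.5 -23.8  13.3] [60.5 26.3 13.3] 1.23 dz -0.16595685333437432
150 216 304 [ 49.6 -24.1  11.7] [49.6 26.  11.7] 0.96 dz -0.0850370846067309
170 217 304 [ 38.4 -23.7  10.2] [38.4 26.2 10.1] 1.24 dz -0.001727665996421193
190 217 304 [ 27.1 -24.    8.5] [27.1 26.4  8.5] 1.24 dz -0.12574184557778992
210 218 303 [ 15.5 -23.6   6.9] [15.5 26.1  6.9] 1.24 dz 0.06928845914328245
finger 215 305 [  8.2 -26.3  12.8] [ 7.8 28.3 13.6] 1.0335468596157042
finger 215 305 [  5.4 -26.   10. ] [ 4.  28.5 13.5] 1.2559163887023939
finger 216 305 [  0.5 -25.9  12.3] [ 0.7 28.4 11.8] 1.2249082323119396
finger 216 304 [ -3.  -25.9  11.3] [-4.9 28.5 15.3] 1.3031551641617671
```

The bar is centred between the fingers to within 0.3 mm and the force is near zero. I close in small steps.

Request:
{"name": "play_rows", "arguments": {"steps": [{"ax": 0, "ay": 0, "az": 0, "dx": 0, "dy": 0, "dz": 0, "claw": 53}, {"ax": 0, "ay": 0, "az": 0, "dx": 0, "dy": 0, "dz": 0, "claw": 52}, {"ax": 0, "ay": 0, "az": 0, "dx": 0, "dy": 0, "dz": 0, "claw": 51}, {"ax": 0, "ay": 0, "az": 0, "dx": 0, "dy": 0, "dz": 0, "claw": 50}, {"ax": 0, "ay": 0, "az": 0, "dx": 0, "dy": 0, "dz": 0, "claw": 49}, {"ax": 0, "ay": 0, "az": 0, "dx": 0, "dy": 0, "dz": 0, "claw": 46}, {"ax": 0, "ay": 0, "az": 0, "dx": 0, "dy": 0, "dz": 0, "claw": 40}, {"ax": 0, "ay": 0, "az": 0, "dx": 0, "dy": 0, "dz": 0, "claw": 40}, {"ax": 0, "ay": 0, "az": 0, "dx": 0, "dy": 0, "dz": 0, "claw": 40}]}}

```text
time_s: 9.25
tcp_pos: [0.5605, 0.1888, 0.055]
ee_rot: [[-0.15, -0.938, 0.311], [-0.988, 0.129, -0.089], [0.043, -0.32, -0.946]]
wrist_force: [0.8, -0.9, -0.4]
gripper_width: 0.573
gripper_force: 30.0
```

Request:
{"name": "play_rows", "arguments": {"steps": [{"ax": 0, "ay": 0, "az": 0, "dx": 0.28, "dy": 0, "dz": -2, "claw": 40}, {"ax": 0, "ay": 0, "az": 0, "dx": 0.42, "dy": 0, "dz": -3, "claw": 40}, {"ax": 0, "ay": 0, "az": 0, "dx": 0.7, "dy": 0, "dz": -5, "claw": 40}, {"ax": 0, "ay": 0, "az": 0, "dx": 1.4, "dy": 0, "dz": -10, "claw": 40}, {"ax": 0, "ay": 0, "az": 0, "dx": 2.1, "dy": 0, "dz": -15, "claw": 40}, {"ax": 0, "ay": 0, "az": 0, "dx": 2.8, "dy": 0, "dz": -20, "claw": 40}, {"ax": 0, "ay": 0, "az": 0, "dx": 2.8, "dy": 0, "dz": -20, "claw": 40}, {"ax": 0, "ay": 0, "az": 0, "dx": 2.8, "dy": 0, "dz": -20, "claw": 40}, {"ax": 0, "ay": 0, "az": 0, "dx": 2.8, "dy": 0, "dz": -20, "claw": 40}, {"ax": 0, "ay": 0, "az": 0, "dx": 1.4, "dy": 0, "dz": -10, "claw": 40}, {"ax": 0, "ay": 0, "az": 0, "dx": 0, "dy": 0, "dz": 0, "claw": 40}, {"ax": 0, "ay": 0, "az": 0, "dx": 0, "dy": 0, "dz": 0, "claw": 40}, {"ax": 0, "ay": 0, "az": 0, "dx": 0, "dy": 0, "dz": 0, "claw": 40}]}}

```text
time_s: 10.55
tcp_pos: [0.5184, 0.182, 0.1726]
ee_rot: [[-0.151, -0.939, 0.309], [-0.988, 0.129, -0.091], [0.045, -0.318, -0.947]]
wrist_force: [0.0, -1.0, -3.7]
gripper_width: 0.568
gripper_force: 30.0
```

```bash
python3 - <<'E'
from h import *
s=sense(); print(s["time_s"],s["joints"].round(1),s["tcp_pos"],s["gripper_width"]*87)
t=capture("top"); np.savez("top2.npz",**t); o=dict(np.load("top.npz"))
cv2.imwrite("pics/lift.png",np.hstack([cv2.resize(x["frame"][160:270,130:260],None,fx=3,fy=3) for x in (o,t)]))
a=capture("wrist"); np.savez("wrist.npz",**a)
# bar in hand: expected face centre from tcp
T=s["ee_rot"]@toolrot(8).T@BR; c=s["tcp_pos"]-s["ee_rot"]@np.array([0,0,0])  # tcp ~5mm above face
c=c-T[:,2]*.005; m=barmask(a,c,T[:,2]); c2,n2=fitplane(world(a)[cv2.erode(m,np.ones((5,5)))>0])
print("normal in hand (tool axes)",(s["ee_rot"].T@n2).round(4),"expected",(s["ee_rot"].T@T[:,2]).round(4),cv2.boundingRect(m))
# desired: bar flat, y axis of bar = stand x (17.44 deg) flipped near tool y
al=np.radians(17.44); 
for nb,nm in ((s["ee_rot"].T@n2,"meas"),(s["ee_rot"].T@T[:,2],"exp")):
    yb=np.array([0,1,0])-nb[1]*nb; yb/=np.linalg.norm(yb); B=np.c_[np.cross(yb,nb),yb,nb] # bar in tool
    yw=-np.array([np.cos(al),np.sin(al),0]); W=np.c_[np.cross(yw,[0,0,1]),yw,[0,0,1]]
    G=W@B.T; print(nm,G.round(4).tolist()); delta(np.array([.5703,-.195,.2]),G)
E
```

```text
10.55 [ 43.1  12.  -36.3  28.6 -35.4 -73.9] [0.51841399 0.18195198 0.17255588] 49.38856965131626
normal in hand (tool axes) [ 9.0e-04 -1.0e+00  1.7e-03] expected [ 0.1392  0.     -0.9903] (216, 107, 90, 138)
meas [[-0.7055, -0.0018, -0.7087], [0.7087, -0.0006, -0.7055], [0.0009, -1.0, 0.0017]]
shift mm (tool now) [ 365.8 -105.8   24.3] turn deg [ 36.1  105.38  77.38]
exp [[0.2968, -0.954, 0.0417], [-0.9447, -0.2997, -0.1328], [0.1392, 0.0, -0.9903]]
shift mm (tool now) [ 365.8 -105.8   24.3] turn deg [-15.86   1.05 -26.62]
```

View pics/lift.png

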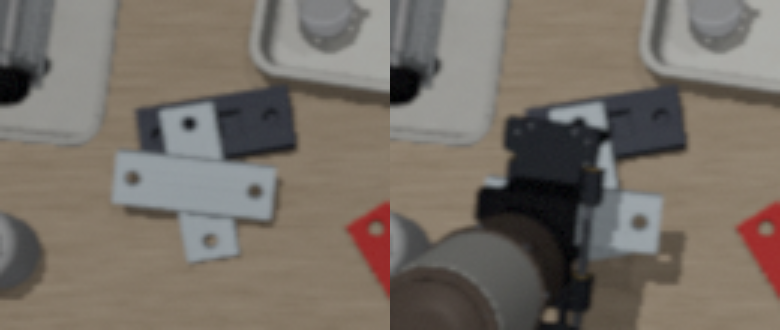

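Seen from the top, the bar is lifted (right panel; its end is at (640,222)), with the lower bar's upper end and the casting as in the left panel. I turn the bar level and to the stand's heading, then carry it over.

Request:
{"name": "play_rows", "arguments": {"steps": [{"ax": -3.17, "ay": 0.21, "az": -5.32, "dx": 0, "dy": 0, "dz": -5, "claw": 40}, {"ax": -3.17, "ay": 0.21, "az": -5.32, "dx": 0, "dy": 0, "dz": -5, "claw": 40}, {"ax": -3.17, "ay": 0.21, "az": -5.32, "dx": 0, "dy": 0, "dz": 0, "claw": 40}, {"ax": -3.17, "ay": 0.21, "az": -5.32, "dx": 0, "dy": 0, "dz": 0, "claw": 40}, {"ax": -3.17, "ay": 0.21, "az": -5.32, "dx": 0, "dy": 0, "dz": 0, "claw": 40}, {"ax": 0, "ay": 0, "az": 0, "dx": 12, "dy": 2.5, "dz": 1.5, "claw": 40}, {"ax": 0, "ay": 0, "az": 0, "dx": 27, "dy": 4.5, "dz": 2, "claw": 40}, {"ax": 0, "ay": 0, "az": 0, "dx": 30, "dy": 5, "dz": 2, "claw": 40}, {"ax": 0, "ay": 0, "az": 0, "dx": 30, "dy": 5, "dz": 2, "claw": 40}, {"ax": 0, "ay": 0, "az": 0, "dx": 30, "dy": 5, "dz": 2, "claw": 40}, {"ax": 0, "ay": 0, "az": 0, "dx": 30, "dy": 5, "dz": 2, "claw": 40}, {"ax": 0, "ay": 0, "az": 0, "dx": 30, "dy": 5, "dz": 2, "claw": 40}, {"ax": 0, "ay": 0, "az": 0, "dx": 30, "dy": 5, "dz": 2, "claw": 40}, {"ax": 0, "ay": 0, "az": 0, "dx": 30, "dy": 5, "dz": 2, "claw": 40}, {"ax": 0, "ay": 0, "az": 0, "dx": 30, "dy": 5, "dz": 2, "claw": 40}, {"ax": 0, "ay": 0, "az": 0, "dx": 30, "dy": 5, "dz": 2, "claw": 40}, {"ax": 0, "ay": 0, "az": 0, "dx": 30, "dy": 5, "dz": 2, "claw": 40}, {"ax": 0, "ay": 0, "az": 0, "dx": 24, "dy": 4, "dz": 1.5, "claw": 40}, {"ax": 0, "ay": 0, "az": 0, "dx": 12, "dy": 2.5, "dz": 1.5, "claw": 40}, {"ax": 0, "ay": 0, "az": 0, "dx": 0, "dy": 0, "dz": 0, "claw": 40}]}}

```text
time_s: 12.65
tcp_pos: [0.567, -0.195, 0.2081]
ee_rot: [[0.293, -0.955, 0.042], [-0.946, -0.296, -0.131], [0.138, -0.001, -0.99]]
wrist_force: [-0.3, 0.9, -3.4]
gripper_width: 0.572
gripper_force: 30.0
```

```bash
python3 - <<'E'
from h import *
s=sense(); print(s["time_s"],s["joints"].round(1),s["tcp_pos"],s["gripper_width"]*87,s["wrist_force"])
a=capture("wrist"); np.savez("wrist.npz",**a); cv2.imwrite("pics/carry.png",a["frame"])
P=world(a); T=(P-s["tcp_pos"])@s["ee_rot"]*1000
B=toolrot(8).T@BR; n=s["ee_rot"]@B[:,2]; print("expected bar normal",n.round(4),"bar x",(s["ee_rot"]@B[:,0]).round(4))
u=slice(235,286)
q=P[110:205,u].reshape(-1,3); h=(q-s["tcp_pos"])@n*1000; print(np.percentile(h,[5,50,95]))
q=q[abs(h-np.median(h))<5]; A=np.c_[q[:,:2],np.ones(len(q))]; k=np.linalg.lstsq(A,q[:,2],rcond=None)[0]
print("meas normal",np.round([-k[0],-k[1],1]/np.sqrt(1+k[0]**2+k[1]**2),4),len(q),"z face at tcp", k@[*s["tcp_pos"][:2],1])
E
```

```text
12.65 [  0.1  18.7 -12.7   9.1 -56.6  12.2] [ 0.56696397 -0.19500733  0.20810646] 49.76989245667679 [-0.31672291  0.93438268 -3.36615857]
expected bar normal [-7.0e-04 -1.6e-03  1.0e+00] bar x [-0.2963  0.9551  0.0013]
[-122.76460021   -4.81217555   -3.69724566]
meas normal [ 5.0e-04 -5.4e-03  1.0e+00] 4296 z face at tcp 0.20355280425084227
```

View pics/carry.png

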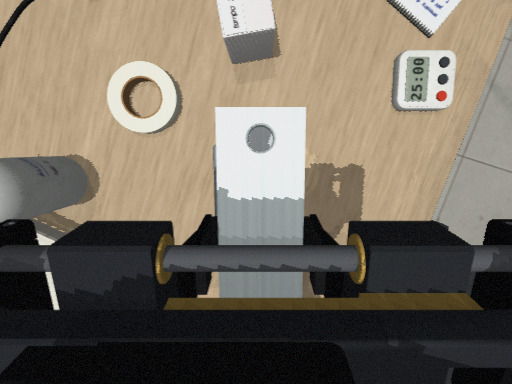

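The carry view shows the bar level in the grip (far end at row 107, hole at (260,138)), with the carton at (245,30) and tape at (142,97) clear of it. I descend vertically.

Request:
{"name": "play_rows", "arguments": {"steps": [{"ax": 0, "ay": 0, "az": 0, "dx": -1.1, "dy": -3, "dz": 8, "claw": 40}, {"ax": 0, "ay": 0, "az": 0, "dx": -1.7, "dy": 0, "dz": 12, "claw": 40}, {"ax": 0, "ay": 0, "az": 0, "dx": -1.7, "dy": 0, "dz": 12, "claw": 40}, {"ax": 0, "ay": 0, "az": 0, "dx": -1.7, "dy": 0, "dz": 12, "claw": 40}, {"ax": 0, "ay": 0, "az": 0, "dx": -1.7, "dy": 0, "dz": 12, "claw": 40}, {"ax": 0, "ay": 0, "az": 0, "dx": -1.7, "dy": 0, "dz": 12, "claw": 40}, {"ax": 0, "ay": 0, "az": 0, "dx": -1.1, "dy": 0, "dz": 8, "claw": 40}, {"ax": 0, "ay": 0, "az": 0, "dx": -0.8, "dy": 0, "dz": 6, "claw": 40}, {"ax": 0, "ay": 0, "az": 0, "dx": -0.6, "dy": 0, "dz": 4, "claw": 40}, {"ax": 0, "ay": 0, "az": 0, "dx": 0, "dy": 0, "dz": 0, "claw": 40}, {"ax": 0, "ay": 0, "az": 0, "dx": 0, "dy": 0, "dz": 0, "claw": 40}]}}

```text
time_s: 13.8
tcp_pos: [0.5713, -0.1924, 0.1226]
ee_rot: [[0.297, -0.954, 0.045], [-0.945, -0.3, -0.131], [0.139, -0.003, -0.99]]
wrist_force: [-0.3, -0.1, -5.1]
gripper_width: 0.571
gripper_force: 30.0
```

Request:
{"name": "play_rows", "arguments": {"steps": [{"ax": 0, "ay": 0, "az": 0, "dx": -0.14, "dy": 0, "dz": 1, "claw": 40}, {"ax": 0, "ay": 0, "az": 0, "dx": -0.14, "dy": 0, "dz": 1, "claw": 40}, {"ax": 0, "ay": 0, "az": 0, "dx": -0.14, "dy": 0, "dz": 1, "claw": 40}, {"ax": 0, "ay": 0, "az": 0, "dx": -0.14, "dy": 0, "dz": 1, "claw": 40}, {"ax": 0, "ay": 0, "az": 0, "dx": -0.14, "dy": 0, "dz": 1, "claw": 40}, {"ax": 0, "ay": 0, "az": 0, "dx": 0, "dy": 0, "dz": 0, "claw": 40}]}}

```text
time_s: 14.4
tcp_pos: [0.5708, -0.1923, 0.1169]
ee_rot: [[0.297, -0.954, 0.043], [-0.945, -0.3, -0.131], [0.138, -0.002, -0.99]]
wrist_force: [0.7, -0.1, -4.0]
gripper_width: 0.57
gripper_force: 30.0
```

Request:
{"name": "play_rows", "arguments": {"steps": [{"ax": 0, "ay": 0, "az": 0, "dx": -0.14, "dy": 0, "dz": 1, "claw": 40}, {"ax": 0, "ay": 0, "az": 0, "dx": -0.14, "dy": 0, "dz": 1, "claw": 40}, {"ax": 0, "ay": 0, "az": 0, "dx": -0.14, "dy": 0, "dz": 1, "claw": 40}, {"ax": 0, "ay": 0, "az": 0, "dx": -0.14, "dy": 0, "dz": 1, "claw": 40}, {"ax": 0, "ay": 0, "az": 0, "dx": -0.14, "dy": 0, "dz": 1, "claw": 40}, {"ax": 0, "ay": 0, "az": 0, "dx": -0.14, "dy": 0, "dz": 1, "claw": 40}, {"ax": 0, "ay": 0, "az": 0, "dx": 0, "dy": 0, "dz": 0, "claw": 40}]}}

```text
time_s: 15.1
tcp_pos: [0.5708, -0.1923, 0.1108]
ee_rot: [[0.297, -0.954, 0.043], [-0.945, -0.3, -0.131], [0.138, -0.002, -0.99]]
wrist_force: [-0.6, 0.1, -4.2]
gripper_width: 0.57
gripper_force: 30.0
```

Request:
{"name": "play_rows", "arguments": {"steps": [{"ax": 0, "ay": 0, "az": 0, "dx": -0.14, "dy": 0, "dz": 1, "claw": 40}, {"ax": 0, "ay": 0, "az": 0, "dx": -0.14, "dy": 0, "dz": 1, "claw": 40}, {"ax": 0, "ay": 0, "az": 0, "dx": 0, "dy": 0, "dz": 0, "claw": 40}]}}

```text
time_s: 15.4
tcp_pos: [0.5708, -0.1923, 0.1088]
ee_rot: [[0.297, -0.954, 0.043], [-0.945, -0.3, -0.131], [0.138, -0.002, -0.99]]
wrist_force: [0.5, -0.5, -4.7]
gripper_width: 0.566
gripper_force: 30.0
```

Underside is now at about 0.090 m. From here I go 1 mm per call.

Request:
{"name": "play_rows", "arguments": {"steps": [{"ax": 0, "ay": 0, "az": 0, "dx": -0.14, "dy": 0, "dz": 1, "claw": 40}, {"ax": 0, "ay": 0, "az": 0, "dx": 0, "dy": 0, "dz": 0, "claw": 40}]}}

```text
time_s: 15.6
tcp_pos: [0.5709, -0.1923, 0.1079]
ee_rot: [[0.297, -0.954, 0.043], [-0.945, -0.3, -0.131], [0.138, -0.002, -0.99]]
wrist_force: [0.1, 0.0, -4.0]
gripper_width: 0.572
gripper_force: 30.0
```

Request:
{"name": "play_rows", "arguments": {"steps": [{"ax": 0, "ay": 0, "az": 0, "dx": -0.1, "dy": 0, "dz": 0.7, "claw": 40}, {"ax": 0, "ay": 0, "az": 0, "dx": 0, "dy": 0, "dz": 0, "claw": 40}]}}

```text
time_s: 15.8
tcp_pos: [0.5709, -0.1923, 0.1072]
ee_rot: [[0.297, -0.954, 0.044], [-0.945, -0.3, -0.131], [0.138, -0.002, -0.99]]
wrist_force: [0.7, -0.1, -4.7]
gripper_width: 0.571
gripper_force: 30.0
```

Request:
{"name": "play_rows", "arguments": {"steps": [{"ax": 0, "ay": 0, "az": 0, "dx": -0.1, "dy": 0, "dz": 0.7, "claw": 40}, {"ax": 0, "ay": 0, "az": 0, "dx": 0, "dy": 0, "dz": 0, "claw": 40}]}}

```text
time_s: 16.0
tcp_pos: [0.5709, -0.1923, 0.1065]
ee_rot: [[0.297, -0.954, 0.043], [-0.945, -0.3, -0.131], [0.138, -0.002, -0.99]]
wrist_force: [0.6, -0.2, -3.4]
gripper_width: 0.568
gripper_force: 30.0
```

Request:
{"name": "play_rows", "arguments": {"steps": [{"ax": 0, "ay": 0, "az": 0, "dx": -0.07, "dy": 0, "dz": 0.5, "claw": 40}, {"ax": 0, "ay": 0, "az": 0, "dx": 0, "dy": 0, "dz": 0, "claw": 40}]}}

```text
time_s: 16.2
tcp_pos: [0.5709, -0.1923, 0.106]
ee_rot: [[0.297, -0.954, 0.044], [-0.945, -0.3, -0.131], [0.138, -0.002, -0.99]]
wrist_force: [-0.1, -0.6, -4.8]
gripper_width: 0.572
gripper_force: 30.0
```

Request:
{"name": "play_rows", "arguments": {"steps": [{"ax": 0, "ay": 0, "az": 0, "dx": -0.07, "dy": 0, "dz": 0.5, "claw": 40}, {"ax": 0, "ay": 0, "az": 0, "dx": 0, "dy": 0, "dz": 0, "claw": 40}]}}

```text
time_s: 16.4
tcp_pos: [0.5709, -0.1923, 0.1055]
ee_rot: [[0.297, -0.954, 0.044], [-0.945, -0.3, -0.131], [0.138, -0.002, -0.99]]
wrist_force: [-0.4, -0.9, -3.8]
gripper_width: 0.569
gripper_force: 30.0
```

Request:
{"name": "play_rows", "arguments": {"steps": [{"ax": 0, "ay": 0, "az": 0, "dx": -0.07, "dy": 0, "dz": 0.5, "claw": 40}, {"ax": 0, "ay": 0, "az": 0, "dx": 0, "dy": 0, "dz": 0, "claw": 40}]}}

```text
time_s: 16.6
tcp_pos: [0.5709, -0.1923, 0.105]
ee_rot: [[0.297, -0.954, 0.044], [-0.945, -0.3, -0.131], [0.138, -0.002, -0.99]]
wrist_force: [0.8, -0.3, -2.7]
gripper_width: 0.57
gripper_force: 30.0
```

Request:
{"name": "play_rows", "arguments": {"steps": [{"ax": 0, "ay": 0, "az": 0, "dx": -0.04, "dy": 0, "dz": 0.3, "claw": 40}, {"ax": 0, "ay": 0, "az": 0, "dx": 0, "dy": 0, "dz": 0, "claw": 40}]}}

```text
time_s: 16.8
tcp_pos: [0.571, -0.1923, 0.1047]
ee_rot: [[0.297, -0.954, 0.044], [-0.945, -0.3, -0.131], [0.138, -0.002, -0.99]]
wrist_force: [-0.8, 0.7, -5.0]
gripper_width: 0.569
gripper_force: 30.0
```

Request:
{"name": "play_rows", "arguments": {"steps": [{"ax": 0, "ay": 0, "az": 0, "dx": -0.04, "dy": 0, "dz": 0.3, "claw": 40}, {"ax": 0, "ay": 0, "az": 0, "dx": 0, "dy": 0, "dz": 0, "claw": 40}]}}

```text
time_s: 17.0
tcp_pos: [0.571, -0.1923, 0.1044]
ee_rot: [[0.297, -0.954, 0.044], [-0.945, -0.3, -0.131], [0.138, -0.002, -0.99]]
wrist_force: [0.4, -0.1, -3.4]
gripper_width: 0.574
gripper_force: 30.0
```

Request:
{"name": "play_rows", "arguments": {"steps": [{"ax": 0, "ay": 0, "az": 0, "dx": -0.07, "dy": 0, "dz": 0.5, "claw": 40}, {"ax": 0, "ay": 0, "az": 0, "dx": 0, "dy": 0, "dz": 0, "claw": 40}]}}

```text
time_s: 17.2
tcp_pos: [0.571, -0.1923, 0.104]
ee_rot: [[0.297, -0.954, 0.044], [-0.945, -0.3, -0.131], [0.138, -0.003, -0.99]]
wrist_force: [0.5, 0.6, -3.6]
gripper_width: 0.572
gripper_force: 30.0
```

Request:
{"name": "play_rows", "arguments": {"steps": [{"ax": 0, "ay": 0, "az": 0, "dx": -0.04, "dy": 0, "dz": 0.3, "claw": 40}, {"ax": 0, "ay": 0, "az": 0, "dx": 0, "dy": 0, "dz": 0, "claw": 40}]}}

```text
time_s: 17.4
tcp_pos: [0.571, -0.1923, 0.1039]
ee_rot: [[0.297, -0.954, 0.044], [-0.945, -0.3, -0.131], [0.138, -0.003, -0.99]]
wrist_force: [0.7, 1.0, -1.3]
gripper_width: 0.569
gripper_force: 30.0
```

Request:
{"name": "play_rows", "arguments": {"steps": [{"ax": 0, "ay": 0, "az": 0, "dx": -0.04, "dy": 0, "dz": 0.3, "claw": 40}, {"ax": 0, "ay": 0, "az": 0, "dx": 0, "dy": 0, "dz": 0, "claw": 40}]}}

```text
time_s: 17.6
tcp_pos: [0.5711, -0.1923, 0.1039]
ee_rot: [[0.297, -0.954, 0.044], [-0.945, -0.3, -0.131], [0.139, -0.003, -0.99]]
wrist_force: [-2.3, 0.7, 1.1]
gripper_width: 0.569
gripper_force: 30.0
```

The table is felt: the load has gone from −4 to +1 N and the bar no longer sinks. I release, then retreat along the tool axis.

Request:
{"name": "play_rows", "arguments": {"steps": [{"ax": 0, "ay": 0, "az": 0, "dx": 0, "dy": 0, "dz": 0, "claw": 50}, {"ax": 0, "ay": 0, "az": 0, "dx": 0, "dy": 0, "dz": 0, "claw": 52}, {"ax": 0, "ay": 0, "az": 0, "dx": 0, "dy": 0, "dz": 0, "claw": 56}, {"ax": 0, "ay": 0, "az": 0, "dx": 0, "dy": 0, "dz": 0, "claw": 62}, {"ax": 0, "ay": 0, "az": 0, "dx": 0, "dy": 0, "dz": 0, "claw": 66}, {"ax": 0, "ay": 0, "az": 0, "dx": 0, "dy": 0, "dz": 0, "claw": 66}, {"ax": 0, "ay": 0, "az": 0, "dx": 0, "dy": 0, "dz": 0, "claw": 66}]}}

```text
time_s: 18.3
tcp_pos: [0.571, -0.1923, 0.1033]
ee_rot: [[0.297, -0.954, 0.044], [-0.945, -0.3, -0.131], [0.138, -0.003, -0.99]]
wrist_force: [-0.1, -0.3, -0.5]
gripper_width: 0.752
gripper_force: 0.0
```

Request:
{"name": "play_rows", "arguments": {"steps": [{"ax": 0, "ay": 0, "az": 0, "dx": 0, "dy": 0, "dz": -3, "claw": 66}, {"ax": 0, "ay": 0, "az": 0, "dx": 0, "dy": 0, "dz": -6, "claw": 66}, {"ax": 0, "ay": 0, "az": 0, "dx": 0, "dy": 0, "dz": -12, "claw": 66}, {"ax": 0, "ay": 0, "az": 0, "dx": 0, "dy": 0, "dz": -20, "claw": 66}, {"ax": 0, "ay": 0, "az": 0, "dx": 0, "dy": 0, "dz": -30, "claw": 66}, {"ax": 0, "ay": 0, "az": 0, "dx": 0, "dy": 0, "dz": -30, "claw": 66}, {"ax": 0, "ay": 0, "az": 0, "dx": 0, "dy": 0, "dz": -30, "claw": 66}, {"ax": 0, "ay": 0, "az": 0, "dx": 0, "dy": 0, "dz": -20, "claw": 66}, {"ax": 0, "ay": 0, "az": 0, "dx": 0, "dy": 0, "dz": 0, "claw": 66}, {"ax": 0, "ay": 0, "az": 0, "dx": 0, "dy": 0, "dz": 0, "claw": 66}, {"ax": 0, "ay": 0, "az": 0, "dx": 0, "dy": 0, "dz": 0, "claw": 66}]}}

```text
time_s: 19.4
tcp_pos: [0.5636, -0.1724, 0.252]
ee_rot: [[0.297, -0.954, 0.042], [-0.945, -0.3, -0.131], [0.137, -0.001, -0.991]]
wrist_force: [-0.4, 0.2, -0.8]
gripper_width: 0.756
gripper_force: 0.0
```

```bash
python3 - <<'E'
from h import *
s=sense(); print(s["time_s"],s["wrist_force"].round(1),s["gripper_width"])
a=capture("wrist"); cv2.imwrite("pics/end.png",a["frame"])
c=np.array([.5703,-.195,.1]); n=np.array([0,0,1.])
m=barmask(a,c,n); c2,r,sz=face(a,m); print("bar",c2,sz,r.round(3).tolist(),cv2.boundingRect(m), "heading",np.degrees(np.arctan2(r[1,0],r[0,0]))%180,"want 107.4")
P=world(a)
mt=(abs(P[...,2]-.086)<.006)&(np.linalg.norm(P[...,:2]-c[:2],axis=-1)<.11)|(m>0)
k=cv2.morphologyEx(mt.astype(np.uint8),cv2.MORPH_OPEN,np.ones((5,5)))
print("table+bar rect",cv2.minAreaRect((P[k>0][:,:2]*1000).astype(np.float32)))
E
```

```text
19.4 [-0.4  0.2 -0.8] 0.756074276153336
bar [ 0.57004346 -0.19179247  0.0992856 ] (49.98776626586914, 148.07115173339844) [[-0.301, -0.954, 0.001], [0.954, -0.301, 0.0], [0.0, 0.001, 1.0]] (236, 107, 48, 136) heading 107.4962868439739 want 107.4
table+bar rect ((570.7728881835938, -195.42120361328125), (75.21170043945312, 168.84530639648438), 17.569082260131836)
```

View pics/end.png

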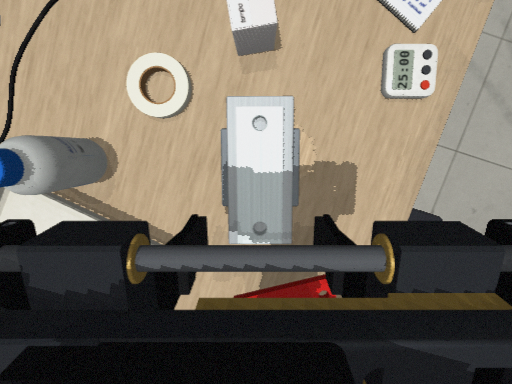

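The end view shows the bar lying flat on the table (holes at (260,123) and (260,228)), 4 mm off centre and within 0.1° of the stand's heading, with the gripper clear of it. I hand in.

```bash
python3 -c "
from station import *
print(finish_job())"
```

```text
the job is handed in; nothing more can be done
None
```

The top bar lies flat and released on the stand's table, measured about 4 mm off centre and within 0.1° of lengthwise, set down at about 5 N. The job was handed in at about 19.5 s of the 51 s; no verdict came back. I checked the lower bar and casting only by eye in the top view after the lift, where they looked unmoved.

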